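# Mount a rotor on the balancing spindle and lock it with the bayonet cap

## Task

Mount the aluminium rotor on the balancing stand: first slip the distance sleeve down over the spindle onto the sprung seat, then put the rotor on the sleeve with its hub still up, then fit the lock cap on top, push it down against the spring and turn it clockwise to the stop, so that when let go it springs up into its notches and clamps the stack. The entry gaps in the spindle head may stand turned a little to either side, so feel for them by turning the cap until it drops. Leave the other things on the bench where they are.

Things in the scene. Friction and masses are not known exactly. Their poses are not given: they have to be found in the camera images.
- stand: Fixed balancing stand: grey foot 150 mm (its x) by 115 mm (its y), 14 mm thick. Origin under the foot's centre, on the upright spindle axis; z up; all heights are over it. Shoulder 43 mm thick, its coned top ending at 66 mm, then spindle 30 mm thick. With sleeve and rotor on: sleeve top 80 mm, hub top 120 mm.
- seat_top (a point): Centre of the dark sprung seat ring (76 mm across) round the stand's shoulder, at its free height, 30 mm. It gives way up to 12 mm downward: 15 N to start, then 0.6 N per mm. The weight of the three parts (about 7 N) does not move it, so it takes roughly 8 N to start and 15 N at the bottom with them on.
- head_top (a point): Bayonet head of the spindle, 30 mm across; point on the axis at its top, 138 mm; axes as the stand's. Above it a coned nose (19 to 11 mm thick) to 148 mm. Two opposite entry gaps, 56 degrees wide, run down to 124 mm for the cap's pins. The line of the gaps is within 32 degrees either way of the stand's x; where exactly is not reported.
- neck (a point): On the axis at 118 mm, in the neck below the head (axes as the stand's). Pushed down here, the pins turn clockwise seen from above, past a lip, to a stop about 81 degrees from the middle of the gaps (13 degrees of play in the gaps). Before the stop, from 61 to 81 degrees, notches 3 mm deep in the head's underside take the pins when let up.
- sleeve_mid (a point): Distance sleeve: plain steel tube, 58 mm outside, 49 mm bore, 50 mm high, standing; 0.18 kg. The point is its centre, 25 mm above its underside; z is its axis. It goes over the stand's shoulder and rests on the seat.
- rotor_mid (a point): Aluminium rotor lying hub up, 0.3 kg: disc 110 mm across and 14 mm thick, hub 50 mm across, hub top 40 mm above the underside; bore 35 mm right through. The point is on its axis, 20 mm above its underside. The bore does not pass over the stand's shoulder: it rests on the sleeve. Grasp the hub.
- cap_bar (a point): Dark steel lock cap, 0.2 kg, 76 mm high, skirt down: skirt 54 mm across, 48 mm high, closed on top; on it a bar grip 60 mm long (cap's x), 14 mm thick, 28 mm high. Point: middle of the bar, 62 mm above the underside. In its bore (36 mm, 42 mm deep) two pins 6 mm wide, in line with the bar, reach in to 23 mm apart, 4 to 12 mm above the underside.
- cap_foot (a point): Centre of the cap's underside. Its height over the stand's origin: 134 mm with the pins on top of the head; 120 mm when they have dropped through the gaps and the cap rests on the hub; at most 112 mm (108 at the bottom) to turn past the lip; 115 mm when locked in the notches.
- stub: Bystander, loose: standing galvanised tube stub, 26 mm thick, 63 mm high. Not to be disturbed.
- coupling: Bystander, loose: lying galvanised hose coupling, 41 x 93 x 37 mm. Not to be disturbed.
- tee: Bystander, loose: brass tee fitting, 24 x 101 x 55 mm. Not to be disturbed.
- wrench: Bystander, loose: open/ring wrench, 175 mm long. Not to be disturbed.
Things that resemble listed ones, but are neither listed nor needed, are in the scene too. What is shaped like the part that bears cap_bar but orange or purple is not meant.

How it is judged:
By the outcome, as a careful person would: the job done as asked, in the order asked, and still so for the second after the job is handed in, with the robot touching nothing.
It also fails if it takes over 72 s, if anything falls off the work surface, if the arm or the gripper's body presses on something with over 40 N, if the wrist force passes 120 N, or if a joint passes its speed limit or range.

## Robot

A 7-joint arm with a two-finger parallel gripper is mounted at the origin on a cart in front of the work surface, level with it; the furniture and walls round the work are solid. World frame = base frame: x ahead of the robot, y to its left, z up, the work surface at z = 0. Lengths are in m, angles in rad, forces in N, time in s.
With the tool pointing down it reaches from about 0.35 to 0.9 m from the base axis. Payload 8.1 kg.
Tool frame: the origin (TCP) lies between the finger pads; the fingertips stand 25 mm ahead of it and the grasp point (between the pads) lies 6 mm ahead of it; z points along the fingers, y is the direction in which the jaws open and shut (so a half turn about z gives the same grasp; the last joint's range is limited). The gripper opens to 92 mm and grips with 3 to 60 N. Pads are 19 mm wide; open, the fingers measure 130 mm over their backs; the gripper's body (75 mm by 190 mm) begins 47 mm behind the grasp point.
Start: joints at [-1.222, 0.434, 0.025, 1.573, -0.012, 1.134, -0.075], TCP at [0.273, 0.562, 0.252] pointing down, gripper open.
Joint ranges: [-2.62, 2.62], [-0.44, 2.09], [-1.27, 1.32], [0.08, 2.57], [-1.32, 4.46], [0.12, 2], [-2.74, 2.74]. Speed limits (rad/s): [2.22, 2.22, 3.01, 3.01, 3.14, 3.14, 3.14].

## Interface

Orientations are given as a rotation vector (axis times angle).
In Python, from cell import * gives the robot as it stands.
- The arm moves only by the shell command python3 -m jog 'ROWS' [FORCE]. ROWS is JSON, one flat list of numbers, 5 for each row, row after row: the finger opening in mm, from 0 to 91.8, then the shift along the tool's x, y, z in units of 40 mm (1.0 is 40 mm), then the turn about the tool's z in units of 6 degrees (1.0 is 6 degrees). A call has 1 to 20 rows; each row shifts and turns the pose as measured when the row begins, along the tool's axes as they then stand; what a row does not reach is not made up. A row lasts 1/12 s, in which the tool goes at most 41.7 mm and 7.16 degrees, less where a joint would pass 70% of its speed; a pose out of reach is approached as far as the arm can. A call is refused whole if a number of a shift passes 1 or a number of a turn 1, either way. A call with a gripper value outside its range is refused whole. The fingers move at their own pace and stop on an object; FORCE is the grip in N (left out, the last holds). Time passes only in rows, so rows that do not move let the fingers close. It gives the time, the measured TCP pose, the force and the opening at its end, in the units of the state.
- observe(): the state, without advancing time (a new reading comes with each control period).
- get_image(name): name is "side" or "top" or "wrist"; returns the picture (384x512x3 uint8, red, green, blue); there is no depth.
- camera_params(name): a dict with "intrinsics" (3x3 intrinsics, pixels), "xyz" and "orientation" of the camera in the world. Camera axes: x right, y down, z forward; pixel columns grow to the right and rows downward; lengths in m; the calibration is good to about 2 mm. A picture is of the moment at which its call begins: read the wrist's pose just before it. camera_params takes no time and is no camera call; for the wrist camera it gives the pose at the moment of the call.
- sign_off(): hands the job in, once; it reports no verdict.
The state is a dict: "clock": time; "joints": joint angles; "dq": joint speeds; "joint_efforts": joint torques, N m; "position": TCP position; "ee_rot": TCP orientation; "force": force on the tool from outside, world axes, zero at the start; "ft_torque": the same for the moment, N m; "width": opening from 0.0 (shut) to 1.0 (fully open).
Only numpy, scipy, OpenCV 4.12 (cv2) and the standard library are available. Lean on these libraries where they do the work, as an engineer would, in place of code of your own. Each camera call takes 0.05 s, during which the arm holds its last target. There are 200 camera calls.

## Working session

There is one attempt and no reset: what is moved stays moved. The work goes in short steps, Python scripts to look and compute and a shell command to move; the robot and the scene stay as the last step left them, time stands still between calls to the robot, and variables do not carry over. Pictures are saved under pics/ and viewed, about 8 in all and at most 12, crops included, and the job is handed in when it is done.

```bash
mkdir -p pics; ls
python3 - <<'E'
from cell import *
import cv2,json
s=observe();print({k:(v if isinstance(v,float) else [round(float(x),3) for x in v]) for k,v in s.items()})
for n in("side","top"):
    cv2.imwrite(f"pics/{n}0.png",cv2.cvtColor(get_image(n),cv2.COLOR_RGB2BGR)); print(n,camera_params(n))
print(camera_params("wrist"))
E
```

```text
pics
{'clock': 0.0, 'joints': [-1.222, 0.435, 0.025, 1.574, -0.012, 1.134, -0.075], 'dq': [0.0, 0.001, 0.0, 0.0, -0.0, -0.001, 0.0], 'joint_efforts': [-0.001, -66.785, 0.985, -31.447, -0.061, 0.043, 0.0], 'position': [0.273, 0.562, 0.251], 'ee_rot': [-0.704, -3.062, 0.002], 'force': [0.402, -0.24, -0.772], 'ft_torque': [-0.008, -0.048, -0.024], 'width': 1.0008679712241098}
side {'intrinsics': array([[486.30798271,   0.        , 257.38196284],
       [  0.        , 486.30798271, 186.09399035],
       [  0.        ,   0.        ,   1.        ]]), 'xyz': array([ 0.21618802, -0.90823472,  0.73252761]), 'orientation': array([-2.09133263,  0.37411466, -0.17926405])}
top {'intrinsics': array([[480.36566843,   0.        , 252.02516207],
       [  0.        , 480.36566843, 187.54177967],
       [  0.        ,   0.        ,   1.        ]]), 'xyz': array([0.35915424, 0.08556518, 1.32825678]), 'orientation': array([-2.12034303,  2.1380743 , -0.16852805])}
{'intrinsics': array([[265.6207786 ,   0.        , 254.47828696],
       [  0.        , 265.6207786 , 189.61529634],
       [  0.        ,   0.        ,   1.        ]]), 'xyz': array([0.21108787, 0.59190769, 0.38333277]), 'orientation': array([2.47315412, 1.54930216, 0.19692175])}
```

View pics/top0.png

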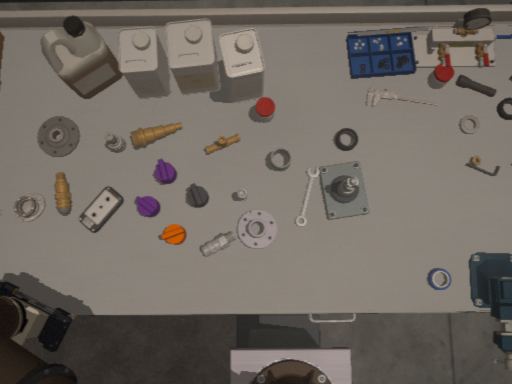

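View pics/side0.png

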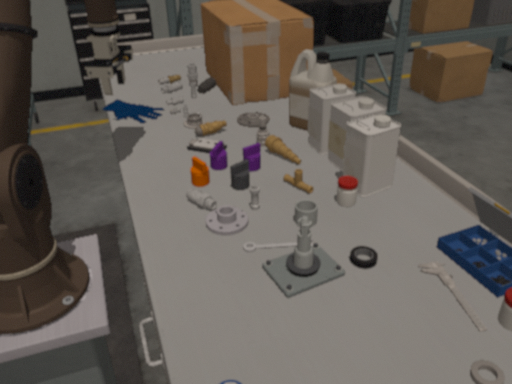

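The top view shows the sleeve at about (280,159), the rotor at (257,229), the dark cap at (197,196) and the stand at (344,190). The stub is at (240,194), the coupling at (217,244), the tee at (222,144) and the wrench at (307,197). I'll zoom in to measure.

```bash
cat > h.py <<'E'
from cell import *
import cv2, numpy as np
from scipy.spatial.transform import Rotation as R
def ray(cam,u,v,P=None):
    P=P or camera_params(cam); d=R.from_rotvec(P["orientation"]).apply(np.linalg.solve(P["intrinsics"],[u,v,1.])); return np.array(P["xyz"]),d
def plane(cam,u,v,z,P=None):
    o,d=ray(cam,u,v,P); return o+d*(z-o[2])/d[2]
def proj(cam,p,P=None):
    P=P or camera_params(cam); q=R.from_rotvec(P["orientation"]).inv().apply(np.array(p)-P["xyz"]); q=P["intrinsics"]@q; return q[:2]/q[2]
def st():
    s=observe(); r=R.from_rotvec(s["ee_rot"]).as_matrix()
    print("t %.2f"%s["clock"],"pos",np.round(s["position"],4),"xaxis yaw %.1f"%np.degrees(np.arctan2(r[1,0],r[0,0])),"z",np.round(r[:,2],3),"F",np.round(s["force"],1),"w %.1fmm"%(s["width"]*92),"q7 %.2f"%s["joints"][6]); return s
def go(x,y,z=None,yaw=None):
    "remaining shift in tool units (40mm) and turn units (6deg, about tool z)"
    s=observe(); r=R.from_rotvec(s["ee_rot"]).as_matrix(); p=np.array(s["position"])
    d=r.T@(np.array([x,y,p[2] if z is None else z])-p)/.04
    t=None
    if yaw is not None:
        a=np.degrees(np.arctan2(r[1,0],r[0,0])); t=-(((yaw-a)+90)%180-90)/6   # tool z is down
    print("shift",np.round(d,3),"turn",None if t is None else round(t,2))
E
python3 - <<'E'
from h import *
im=cv2.imread("pics/top0.png")
c=cv2.resize(im[125:257,175:375],None,fx=4,fy=4,interpolation=cv2.INTER_CUBIC); cv2.imwrite("pics/crop.png",c)
g=cv2.cvtColor(im,cv2.COLOR_BGR2GRAY)
for n,(u,v) in dict(sleeve=(280,159),rotor=(257,229),cap=(197,196),stand=(344,190)).items(): print(n,g[v-2:v+3,u-14:u+15:3].tolist())
st()
E
```

```text
sleeve [[85, 80, 116, 130, 130, 130, 81, 74, 103, 130], [82, 77, 126, 129, 130, 131, 81, 77, 104, 129], [79, 77, 128, 131, 130, 130, 81, 79, 110, 129], [81, 76, 124, 129, 130, 130, 82, 76, 111, 131], [82, 76, 120, 130, 129, 129, 83, 79, 119, 130]]
rotor [[145, 92, 135, 131, 132, 130, 78, 123, 145, 149], [147, 92, 136, 131, 131, 129, 78, 125, 149, 150], [145, 91, 132, 132, 133, 130, 79, 128, 147, 148], [143, 90, 127, 134, 134, 128, 79, 135, 147, 149], [144, 94, 121, 131, 133, 115, 80, 142, 147, 150]]
cap [[132, 82, 67, 49, 72, 65, 71, 69, 78, 133], [131, 82, 68, 50, 69, 69, 71, 71, 67, 132], [131, 81, 66, 59, 64, 69, 70, 69, 62, 131], [130, 82, 68, 61, 65, 70, 66, 70, 56, 131], [131, 82, 67, 67, 60, 71, 62, 70, 55, 130]]
stand [[66, 49, 50, 67, 74, 67, 134, 143, 105, 74], [64, 50, 50, 66, 72, 67, 90, 117, 102, 76], [65, 51, 49, 67, 76, 67, 72, 103, 91, 74], [65, 51, 50, 67, 73, 85, 84, 121, 80, 77], [67, 66, 50, 66, 76, 132, 144, 114, 75, 75]]
t 0.10 pos [0.2727 0.5619 0.251 ] xaxis yaw 154.1 z [-0.    -0.001 -1.   ] F [-0.1 -0.1 -0.9] w 92.2mm q7 -0.08
```

View pics/crop.png

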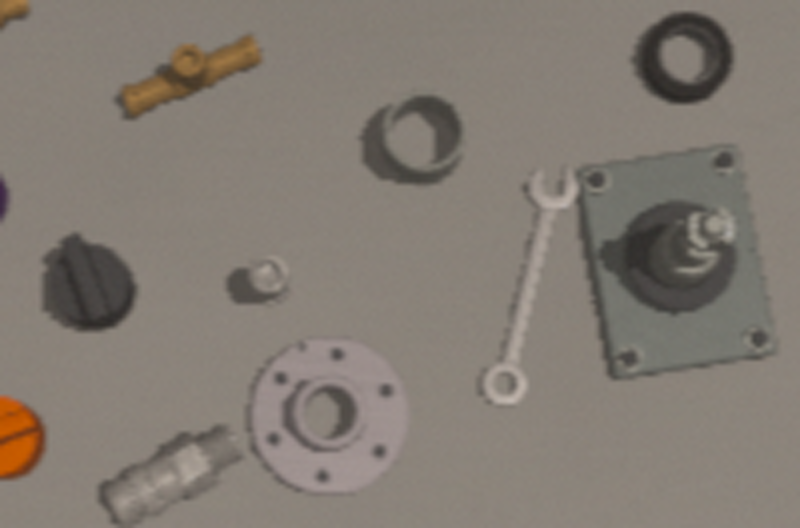

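Run:
```python
from h import *
f=lambda u,v,z: plane("top",u/4+175-.375,v/4+125-.375,z)
print("sleeve",f(424,138,.05)); print("rotor",f(328,415,.014),f(329,411,.04)); 
H=[f(*h,.014) for h in((596,180),(724,160),(628,358),(759,339))]; c=np.mean(H,0);print("stand",c); d=(H[0]+H[1]-H[2]-H[3]);print("foot x yaw",np.degrees(np.arctan2(d[1],d[0])), np.linalg.norm(H[0]-H[2]),np.linalg.norm(H[0]-H[1]))
print("head",f(711,228,.148))
a,b=f(72,245,.076),f(98,312,.076);print("cap bar",(a+b)/2,np.degrees(np.arctan2(*(a-b)[1::-1])),np.linalg.norm(a-b)); print("cap foot disc",f(92,286,.048))
print("wrench end",f(553,188,.005), "stub",f(268,275,.063))
P=camera_params("wrist");s=observe();r=R.from_rotvec(s["ee_rot"]);print(r.inv().apply(P["xyz"]-s["position"]),(r.inv()*R.from_rotvec(P["orientation"])).as_matrix().round(3))
```

```text
sleeve [0.65366932 0.01901282 0.05      ]
rotor [0.46856301 0.08611894 0.014     ] [0.46907472 0.08541325 0.04      ]
stand [ 0.5747988  -0.15608223  0.014     ]
foot x yaw 8.265550692244972 0.12611208174458638 0.09062855602442359
head [ 0.57189113 -0.15355662  0.148     ]
cap bar [0.5549205  0.24574962 0.076     ] 21.538299997224925 0.04830197675396092
cap foot disc [0.55406504 0.24451355 0.048     ]
wrench end [ 0.62721223 -0.07314289  0.005     ] stub [0.55813625 0.12525366 0.063     ]
[ 6.85502008e-02 -1.00548597e-04 -1.32304122e-01] [[ 0.    -0.968 -0.252]
 [ 1.     0.     0.   ]
 [-0.    -0.252  0.968]]
```

```bash
python3 -m jog '[91,-0.8,-0.45,0,0, 91,-0.8,-0.45,0,0, 91,-0.8,-0.45,0,0, 91,-0.8,-0.45,0,0, 91,-0.8,-0.45,0,0, 91,-0.8,-0.45,0,0, 91,-0.8,-0.45,0,0, 91,-0.8,-0.45,0,0, 91,-0.8,-0.45,0,0, 91,-0.8,-0.45,0,0, 91,-0.8,-0.45,0,0, 91,-0.8,-0.45,0,0, 91,-0.8,-0.45,0,0, 91,-0.8,-0.45,0,0, 91,-0.8,-0.45,0,0, 91,-0.8,-0.45,0,0, 91,-0.8,-0.45,0,0, 91,-0.8,-0.45,0,0]'
python3 - <<'E'
from h import *
st(); go(.654,.019,.19)
E
```

```text
clock: 1.6
position: [0.6588, 0.0042, 0.2425]
ee_rot: [-0.67, -3.057, 0.009]
force: [1.0, 0.0, 0.6]
width: 0.996
t 1.60 pos [0.6588 0.0042 0.2425] xaxis yaw 155.3 z [-0.013 -0.003 -1.   ] F [1.  0.  0.6] w 91.6mm q7 1.15
shift [0.25  0.296 1.313] turn None
```

```bash
python3 -m jog '[91,0.25,0.3,0.1,0, 91,0,0,0,0]'
python3 - <<'E'
from h import *
P=camera_params("wrist"); im=get_image("wrist"); cv2.imwrite("pics/w1.png",im[:,:,::-1]); st()
import pickle; pickle.dump(P,open("w1.pkl","wb"))
print(proj("wrist",(.654,.019,.05),P),proj("wrist",(.575,-.156,.148),P))
E
```

```text
clock: 1.77
position: [0.658, 0.0075, 0.2369]
ee_rot: [-0.691, -3.053, 0.018]
force: [-0.7, 2.2, -0.4]
width: 0.992
t 1.82 pos [0.6583 0.0037 0.2374] xaxis yaw 154.3 z [-0.012 -0.012 -1.   ] F [ 0.  -2.5 -0.2] w 91.5mm q7 1.13
[263.67192097 172.47028221] [ 46.76255192 196.80769614]
```

View pics/w1.png

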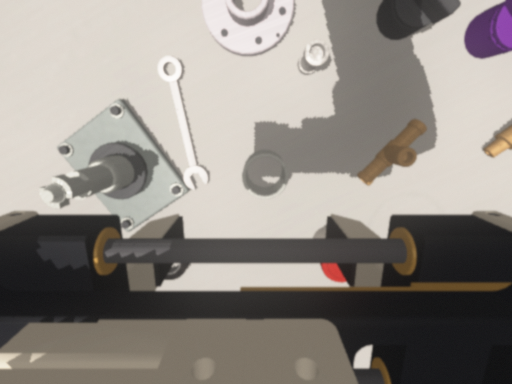

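Run:
```python
from h import *
im=cv2.imread("pics/w1.png")
a=cv2.resize(im[135:210,225:310],None,fx=6,fy=6,interpolation=cv2.INTER_CUBIC)
b=cv2.resize(im[150:225,30:75],None,fx=6,fy=6,interpolation=cv2.INTER_CUBIC)
cv2.imwrite("pics/c2.png",np.hstack([a,b]))
```

```text
(no output)
```

View pics/c2.png

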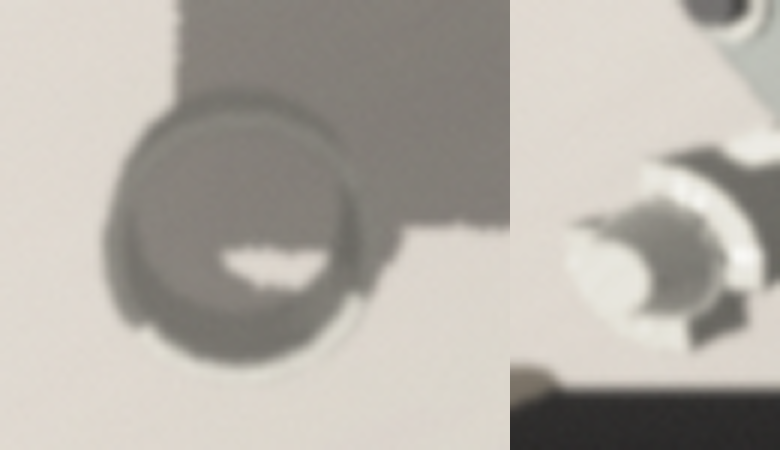

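Run:
```python
from h import *
import pickle; P=pickle.load(open("w1.pkl","rb"))
s=plane("wrist",265.1,173.9,.05,P); print("sleeve",s)
H=[plane("wrist",*h,.014,P) for h in((116,110),(67,149),(176,189),(127,223))]; print("stand",np.mean(H,0),np.round(H,4).tolist())
print("rotor hub?",plane("wrist",248,4,.04,P))
go(s[0],s[1],.050)
```

```text
sleeve [0.65635468 0.01982692 0.05      ]
stand [ 0.57375238 -0.15587287  0.014     ] [[0.5043, -0.121, 0.014], [0.5183, -0.2082, 0.014], [0.6294, -0.1028, 0.014], [0.643, -0.1916, 0.014]]
rotor hub? [0.47977185 0.08170688 0.04      ]
shift [0.192 0.418 4.679] turn None
```

```bash
python3 -m jog '[91,0.1,0.25,0,0, 91,0.1,0.2,0.2,0, 91,0,0,0.7,0, 91,0,0,0.7,0, 91,0,0,0.7,0, 91,0,0,0.7,0, 91,0,0,0.5,0, 91,0,0,0.1,0, 91,0,0,0,0]'
python3 - <<'E'
from h import *
st(); go(.655,.0195,.051)
E
```

```text
clock: 2.57
position: [0.6549, 0.0389, 0.086]
ee_rot: [-0.675, -3.059, 0.012]
force: [-0.8, -0.2, 0.8]
width: 0.988
t 2.57 pos [0.6549 0.0389 0.086 ] xaxis yaw 155.1 z [-0.011 -0.006 -1.   ] F [-0.8 -0.2  0.8] w 90.9mm q7 1.12
shift [-0.213 -0.431  0.878] turn None
```

```bash
python3 -m jog '[91,-0.2,-0.4,0,0, 91,0,0,0,0, 91,0,0,0,0]'
python3 - <<'E'
from h import *
st(); go(.655,.0195,.051)
E
```

```text
clock: 2.82
position: [0.6555, 0.0255, 0.0879]
ee_rot: [-0.667, -3.061, 0.009]
force: [0.6, 1.4, 0.5]
width: 0.995
t 2.82 pos [0.6555 0.0255 0.0879] xaxis yaw 155.4 z [-0.01  -0.004 -1.   ] F [0.6 1.4 0.5] w 91.5mm q7 1.15
shift [-0.057 -0.136  0.923] turn None
```

```bash
python3 -m jog '[91,-0.05,-0.13,0.3,0, 91,0,0,0.4,0, 91,0,0,0.2,0, 91,0,0,0,0]'
python3 - <<'E'
from h import *
st(); go(.655,.0195,.051)
E
```

```text
clock: 3.15
position: [0.6576, 0.0208, 0.0539]
ee_rot: [-0.667, -3.068, 0.005]
force: [0.1, 0.0, -0.3]
width: 0.989
t 3.15 pos [0.6576 0.0208 0.0539] xaxis yaw 155.5 z [-0.002 -0.003 -1.   ] F [ 0.1  0.  -0.3] w 91.0mm q7 1.16
shift [ 0.046 -0.057  0.072] turn None
```

```bash
python3 -m jog '[91,0.05,-0.05,0.07,0, 40,0,0,0,0, 40,0,0,0,0, 40,0,0,0,0, 40,0,0,0,0, 40,0,0,0,0, 40,0,0,0,0]' 30
python3 - <<'E'
from h import *
st()
E
```

```text
clock: 3.73
position: [0.6555, 0.0202, 0.0525]
ee_rot: [0.666, 3.07, -0.004]
force: [0.1, -0.2, -1.5]
width: 0.63
t 3.73 pos [0.6555 0.0202 0.0525] xaxis yaw 155.5 z [-0.    -0.002 -1.   ] F [ 0.1 -0.2 -1.5] w 58.0mm q7 1.16
```

```bash
python3 -m jog '[40,0,0,-0.7,0, 40,0,0,-0.8,0, 40,0,0,-0.8,0, 40,0,0,-0.8,0, 40,0,0,-0.8,0, 40,0,0,-0.5,0, 40,0,0,0,0]'
python3 - <<'E'
from h import *
st(); go(.574,-.156,.222)
E
```

```text
clock: 4.32
position: [0.6529, 0.0206, 0.2332]
ee_rot: [-0.665, -3.062, 0.008]
force: [0.8, 0.5, -0.1]
width: 0.63
t 4.32 pos [0.6529 0.0206 0.2332] xaxis yaw 155.5 z [-0.009 -0.003 -1.   ] F [ 0.8  0.5 -0.1] w 57.9mm q7 1.13
shift [-0.036 -4.833  0.31 ] turn None
```

```bash
python3 -m jog '[40,0,-0.6,0,0, 40,0,-0.9,0,0, 40,0,-0.9,0,0, 40,0,-0.9,0,0, 40,0,-0.7,0,0, 40,0,-0.4,0,0, 40,0,-0.15,0,0, 40,0,0,0,0, 40,0,0,0,0, 40,0,0,0,0]'
python3 - <<'E'
from h import *
st(); go(.574,-.156,.222); cv2.imwrite("pics/w2.png",get_image("wrist")[:,:,::-1]); P=camera_params("wrist")
import pickle; pickle.dump(P,open("w2.pkl","wb")); print(proj("wrist",(.574,-.156,.148),P))
im=cv2.imread("pics/w2.png"); S=get_image("side")[:,:,::-1]; cv2.imwrite("pics/m2.png",np.hstack([im[60:384,100:400],cv2.resize(S[180:300,230:360],None,fx=2.7,fy=2.7)]))
E
```

```text
clock: 5.15
position: [0.573, -0.1464, 0.2273]
ee_rot: [-0.654, -3.059, 0.003]
force: [-0.1, -0.1, -2.7]
width: 0.628
t 5.15 pos [ 0.573  -0.1464  0.2273] xaxis yaw 155.8 z [-0.013  0.001 -1.   ] F [-0.1 -0.1 -2.7] w 57.8mm q7 1.41
shift [-0.121 -0.208  0.133] turn None
[244.25877365 211.78665694]
```

View pics/m2.png

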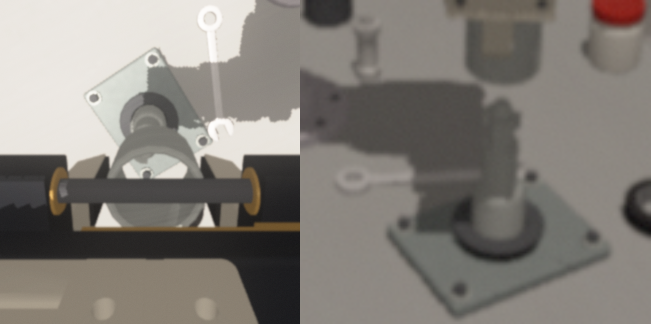

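Run:
```python
from h import *
import pickle; P=pickle.load(open("w2.pkl","rb"))
H=[plane("wrist",*h,.014,P) for h in((252,119),(194,158),(303,201),(246,233))]; print("stand",np.mean(H,0),(H[1]+H[2])/2,np.round(H,4).tolist())
st();go(.574,-.156,.222)
```

```text
stand [ 0.57433843 -0.15506905  0.014     ] [ 0.57509476 -0.15490873  0.014     ] [[0.5049, -0.1198, 0.014], [0.5189, -0.2091, 0.014], [0.6313, -0.1007, 0.014], [0.6422, -0.1907, 0.014]]
t 5.25 pos [ 0.5734 -0.1457  0.2275] xaxis yaw 155.9 z [-0.013  0.001 -1.   ] F [-0.   1.1 -2.4] w 57.6mm q7 1.41
shift [-0.121 -0.228  0.136] turn None
```

```bash
python3 -m jog '[40,-0.12,-0.24,0,0, 40,0,0,0,0, 40,0,0,0,0]'
python3 - <<'E'
from h import *
st();go(.5747,-.1557,.222)
E
```

```text
clock: 5.5
position: [0.5754, -0.1541, 0.2271]
ee_rot: [-0.644, -3.062, 0.001]
force: [-0.3, 0.1, -2.1]
width: 0.629
t 5.50 pos [ 0.5754 -0.1541  0.2271] xaxis yaw 156.2 z [-0.013  0.002 -1.   ] F [-0.3  0.1 -2.1] w 57.9mm q7 1.44
shift [-0.001 -0.042  0.128] turn None
```

```bash
python3 -m jog '[40,-0.02,-0.05,0.3,0, 40,0,0,0.4,0, 40,0,0,0.4,0, 40,0,0,0.2,0, 40,0,0,0,0, 40,0,0,0,0]'
python3 - <<'E'
from h import *
st();go(.5747,-.1557,.116)
E
```

```text
clock: 6.0
position: [0.5768, -0.1554, 0.1745]
ee_rot: [-0.642, -3.065, 0.0]
force: [0.5, -0.0, -1.1]
width: 0.633
t 6.00 pos [ 0.5768 -0.1554  0.1745] xaxis yaw 156.3 z [-0.01   0.002 -1.   ] F [ 0.5 -0.  -1.1] w 58.2mm q7 1.45
shift [ 0.032 -0.025  1.462] turn None
```

```bash
python3 -m jog '[40,0.03,-0.03,0.3,0, 40,0,0,0.4,0, 40,0,0,0.4,0, 40,0,0,0.25,0, 40,0,0,0.1,0, 40,0,0,0,0]'
python3 - <<'E'
from h import *
st();go(.5747,-.1557,.116)
E
```

```text
clock: 6.5
position: [0.5788, -0.1562, 0.1199]
ee_rot: [-0.642, -3.074, -0.001]
force: [0.5, 0.3, -1.1]
width: 0.626
t 6.50 pos [ 0.5788 -0.1562  0.1199] xaxis yaw 156.4 z [-0.001  0.001 -1.   ] F [ 0.5  0.3 -1.1] w 57.6mm q7 1.47
shift [ 0.099 -0.03   0.097] turn None
```

```bash
python3 -m jog '[40,0.1,0,0.06,0, 40,0,0,0,0, 40,0,0,0,0]'
python3 - <<'E'
from h import *
st();go(.5743,-.1557,.116)
E
```

```text
clock: 6.75
position: [0.576, -0.1546, 0.1193]
ee_rot: [0.642, 3.074, 0.001]
force: [0.8, 0.3, -1.6]
width: 0.63
t 6.75 pos [ 0.576  -0.1546  0.1193] xaxis yaw 156.4 z [ 0.001  0.    -1.   ] F [ 0.8  0.3 -1.6] w 58.0mm q7 1.47
shift [ 0.028 -0.041  0.081] turn None
```

Sleeve is within 2 mm of the axis, with its underside about 66 mm up. I'll drop it a touch more and open.

```bash
python3 -m jog '[40,0.04,-0.04,0.1,0, 40,0,0,0,0, 91,0,0,0,0, 91,0,0,0,0, 91,0,0,0,0, 91,0,0,0,0, 91,0,0,0,0]'
python3 - <<'E'
from h import *
st();go(.5743,-.1557,.116)
S=get_image("side")[:,:,::-1]; cv2.imwrite("pics/s3.png",cv2.resize(S[180:320,200:400],None,fx=3,fy=3))
E
```

```text
clock: 7.33
position: [0.5754, -0.156, 0.1175]
ee_rot: [0.642, 3.069, 0.001]
force: [-0.2, 0.8, -0.7]
width: 0.947
t 7.33 pos [ 0.5754 -0.156   0.1175] xaxis yaw 156.4 z [ 0.006 -0.    -1.   ] F [-0.2  0.8 -0.7] w 87.2mm q7 1.47
shift [ 0.028 -0.003  0.038] turn None
```

View pics/s3.png

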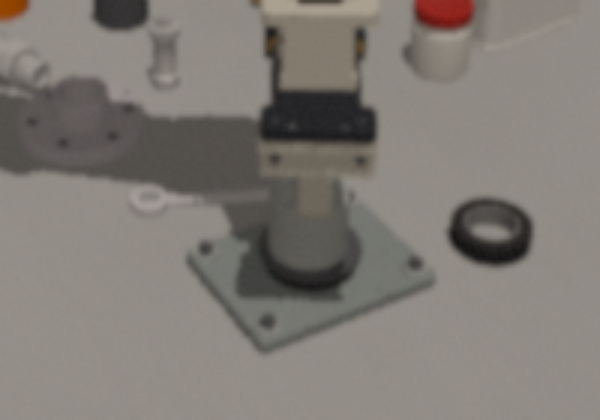

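Sleeve is down on the seat ring, at about (312,240) in the crop. I'll lift off and look at the head gaps.

```bash
python3 -m jog '[91,0,0,-0.5,0, 91,0,0,-0.8,0, 91,0,0,-0.8,0, 91,0,0,-0.8,0, 91,0,0,-0.4,0, 91,0,0,0,0, 91,0,0,0,0]'
python3 - <<'E'
from h import *
import pickle
st();P=camera_params("wrist"); im=get_image("wrist")[:,:,::-1]; pickle.dump(P,open("w3.pkl","wb")); cv2.imwrite("pics/w3.png",im)
u,v=proj("wrist",(.5745,-.1557,.138),P).round().astype(int); print(u,v)
print("gap dir px (stand x yaw 8.3)",proj("wrist",(.5745,-.1557,.138),P), proj("wrist",(.5745+.015*np.cos(.145),-.1557+.015*np.sin(.145),.138),P))
cv2.imwrite("pics/c3.png",cv2.resize(im[v-50:v+50,u-60:u+60],None,fx=6,fy=6,interpolation=cv2.INTER_CUBIC))
E
```

```text
clock: 7.97
position: [0.5736, -0.1558, 0.2542]
ee_rot: [0.642, 3.073, 0.001]
force: [-0.6, 0.4, 0.4]
width: 0.99
t 7.97 pos [ 0.5736 -0.1558  0.2542] xaxis yaw 156.4 z [ 0.003  0.    -1.   ] F [-0.6  0.4  0.4] w 91.0mm q7 1.44
255 194
gap dir px (stand x yaw 8.3) [254.85313735 193.93675703] [262.91380219 206.40452974]
```

View pics/c3.png

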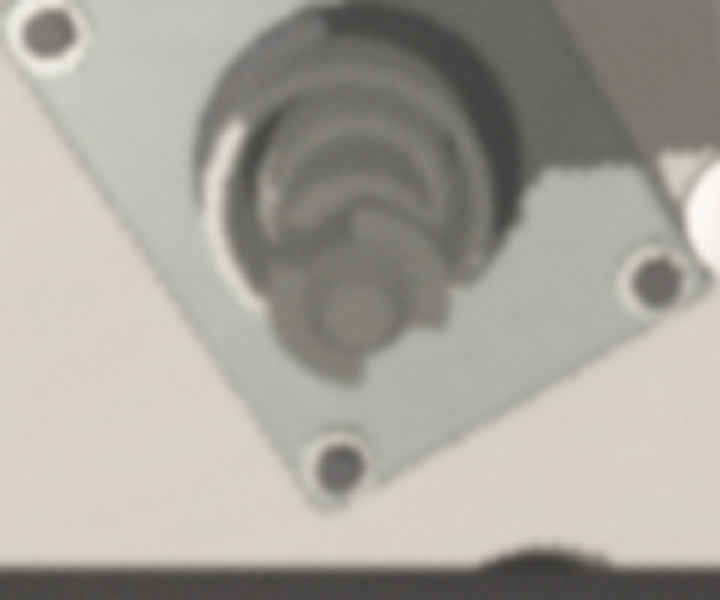

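The head centre sits at about (357,305) in the crop, within 1 mm of my axis estimate. The gap middles point about 53° down-right, so the gap line is near yaw 12°. Next is the rotor.

```bash
python3 -m jog '[91,0.4,0.4,0,0, 91,0.7,0.65,0,0, 91,0.7,0.65,0,0, 91,0.7,0.65,0,0, 91,0.7,0.65,0,0, 91,0.7,0.65,0,0, 91,0.5,0.5,0,0, 91,0.2,0.2,0,0, 91,0,0,0,0.9, 91,0,0,0,0.9, 91,0,0,0,0.9, 91,0,0,0,0.9, 91,0,0,0,0.7, 91,0,0,0,0, 91,0,0,0,0]'
python3 - <<'E'
from h import *
import pickle
P=pickle.load(open("w3.pkl","rb"))
f=lambda u,v,z: plane("wrist",u/6-.4+195,v/6-.4+144,z,P)
c=f(357,305,.138);print("axis",c,f(357,308,.148))
for q in((362,383),(445,325),(270,245),(345,213)):
    d=f(*q,.138)-c;print(q,np.degrees(np.arctan2(d[1],d[0])),np.linalg.norm(d))
st();P=camera_params("wrist"); im=get_image("wrist")[:,:,::-1]; pickle.dump(P,open("w4.pkl","wb")); cv2.imwrite("pics/w4.png",im)
print(proj("wrist",(.469,.0855,.04),P)); go(.469,.0855)
u,v=proj("wrist",(.469,.0855,.04),P).round().astype(int)
cv2.imwrite("pics/c4.png",cv2.resize(im[v-70:v+70,u-80:u+80],None,fx=5,fy=5,interpolation=cv2.INTER_CUBIC)[:600])
print(u-80,v-70)
E
```

```text
clock: 9.27
position: [0.458, 0.0865, 0.2317]
ee_rot: [-1.326, -2.822, 0.034]
force: [0.4, -0.5, -0.2]
width: 0.993
axis [ 0.57466587 -0.15657078  0.138     ] [ 0.57252298 -0.15563116  0.148     ]
(362, 383) -20.097741160304214 0.013318298238145565
(445, 325) 53.08753740986632 0.014689719924308202
(270, 245) -149.24958969054137 0.01715705374445265
(345, 213) 163.52738328695395 0.015363131522162706
t 9.27 pos [0.458  0.0865 0.2317] xaxis yaw 129.7 z [-0.03  -0.01  -0.999] F [ 0.4 -0.5 -0.2] w 91.4mm q7 0.45
[265.65759119 185.12537566]
shift [-0.197  0.198 -0.008] turn None
186 115
```

View pics/c4.png

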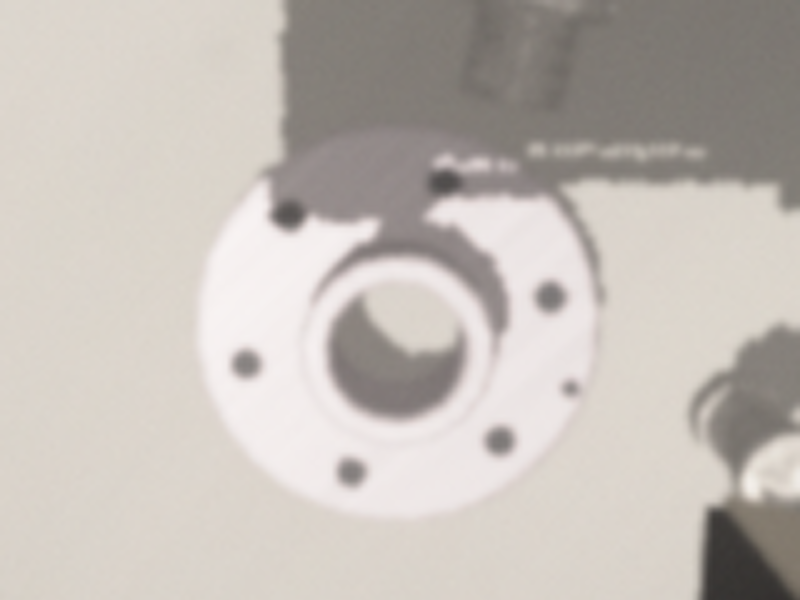

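Run:
```python
from h import *
import pickle; P=pickle.load(open("w4.pkl","rb"))
f=lambda u,v,z: plane("wrist",u/5-.4+186,v/5-.4+115,z,P)
print(f(398,345,.04),f(398,322.5,.014)); st()
c=(f(398,345,.04)+f(398,322.5,.014))/2; go(c[0],c[1],.041)
```

```text
[0.4672959  0.08662584 0.04      ] [0.46722996 0.08705992 0.014     ]
t 9.32 pos [0.4579 0.0865 0.2317] xaxis yaw 129.7 z [-0.03  -0.01  -0.999] F [-0.1  0.1 -0.5] w 91.3mm q7 0.45
shift [-0.199  0.328  4.757] turn None
```

```bash
python3 -m jog '[91,-0.18,0.2,0.3,0, 91,0,0,0.7,0, 91,0,0,0.7,0, 91,0,0,0.7,0, 91,0,0,0.5,0, 91,0,0,0.1,0, 91,0,0,0,0, 91,0,0,0,0]'
python3 - <<'E'
from h import *
st(); go(.4677,.0867,.042)
E
```

```text
clock: 9.98
position: [0.466, 0.0843, 0.1063]
ee_rot: [-1.302, -2.834, 0.033]
force: [0.3, 0.4, -0.1]
width: 0.988
t 9.98 pos [0.466  0.0843 0.1063] xaxis yaw 130.6 z [-0.03 -0.01 -1.  ] F [ 0.3  0.4 -0.1] w 90.9mm q7 0.52
shift [-0.003  0.118  1.604] turn None
```

```bash
python3 -m jog '[91,0,0.1,0.3,0, 91,0,0,0.4,0, 91,0,0,0.4,0, 91,0,0,0.25,0, 91,0,0,0,0, 91,0,0,0,0]'
python3 - <<'E'
from h import *
st(); go(.4677,.0867,.042)
E
```

```text
clock: 10.48
position: [0.474, 0.0892, 0.0541]
ee_rot: [-1.301, -2.844, 0.018]
force: [0.7, 0.2, 0.4]
width: 0.992
t 10.48 pos [0.474  0.0892 0.0541] xaxis yaw 130.8 z [-0.017 -0.005 -1.   ] F [0.7 0.2 0.4] w 91.3mm q7 0.54
shift [ 0.054 -0.154  0.305] turn None
```

```bash
python3 -m jog '[91,0.06,-0.15,0.1,0, 91,0,0,0.1,0, 91,0,0,0.05,0, 91,0,0,0,0, 91,0,0,0,0]'
python3 - <<'E'
from h import *
st(); go(.4677,.0867,.042)
E
```

```text
clock: 10.9
position: [0.4691, 0.0876, 0.0458]
ee_rot: [-1.302, -2.848, 0.013]
force: [-0.2, 0.6, -0.1]
width: 0.994
t 10.90 pos [0.4691 0.0876 0.0458] xaxis yaw 130.9 z [-0.012 -0.003 -1.   ] F [-0.2  0.6 -0.1] w 91.5mm q7 0.55
shift [ 0.005 -0.041  0.096] turn None
```

```bash
python3 -m jog '[91,0,-0.04,0.09,0, 91,0,0,0.02,0, 35,0,0,0,0, 35,0,0,0,0, 35,0,0,0,0, 35,0,0,0,0, 35,0,0,0,0, 35,0,0,0,0, 35,0,0,0,0, 35,0,0,0,0]' 40
python3 - <<'E'
from h import *
st(); go(.4677,.0867,.042)
E
```

```text
clock: 11.73
position: [0.4684, 0.0865, 0.0416]
ee_rot: [-1.302, -2.849, 0.011]
force: [0.8, -0.2, -1.1]
width: 0.544
t 11.73 pos [0.4684 0.0865 0.0416] xaxis yaw 130.9 z [-0.011 -0.003 -1.   ] F [ 0.8 -0.2 -1.1] w 50.0mm q7 0.55
shift [ 0.014 -0.01  -0.009] turn None
```

```bash
python3 -m jog '[35,0,0,-0.5,0, 35,0,0,-0.8,0, 35,0,0,-0.8,0, 35,0,0,-0.8,0, 35,0,0,-0.8,0, 35,0,0,-0.7,0, 35,0,0,-0.3,0, 35,0,0,0,0]'
python3 - <<'E'
from h import *
st(); go(.5745,-.156,.222)
E
```

```text
clock: 12.4
position: [0.4663, 0.0859, 0.2346]
ee_rot: [-1.299, -2.841, 0.024]
force: [-0.3, 0.5, -3.5]
width: 0.539
t 12.40 pos [0.4663 0.0859 0.2346] xaxis yaw 130.8 z [-0.022 -0.007 -1.   ] F [-0.3  0.5 -3.5] w 49.6mm q7 0.48
shift [-6.346 -1.902  0.296] turn None
```

```bash
python3 -m jog '[35,-0.5,-0.15,0,0, 35,-0.8,-0.24,0,0, 35,-0.8,-0.24,0,0, 35,-0.8,-0.24,0,0, 35,-0.8,-0.24,0,0, 35,-0.8,-0.24,0,0, 35,-0.8,-0.24,0,0, 35,-0.6,-0.18,0,0, 35,-0.3,-0.1,0,0, 35,-0.1,0,0,0, 35,0,0,0,0, 35,0,0,0,0, 35,0,0,0,0]'
python3 - <<'E'
from h import *
st(); go(.5745,-.156,.222)
E
```

```text
clock: 13.48
position: [0.5708, -0.1576, 0.2154]
ee_rot: [-1.275, -2.827, 0.033]
force: [-0.2, 0.1, -3.4]
width: 0.541
t 13.48 pos [ 0.5708 -0.1576  0.2154] xaxis yaw 131.4 z [-0.045 -0.003 -0.999] F [-0.2  0.1 -3.4] w 49.8mm q7 1.03
shift [-0.027  0.089 -0.168] turn None
```

```bash
python3 -m jog '[35,-0.06,0.14,0,0, 35,0,0,0,0, 35,0,0,0,0]'
python3 - <<'E'
from h import *
s=st(); z=R.from_rotvec(s["ee_rot"]).as_matrix()[:,2]; print("bore bottom",np.array(s["position"])+.0416*z,"bore top",np.array(s["position"])+.0016*z); go(.5755,-.156,.19)
E
```

```text
clock: 13.73
position: [0.5767, -0.1506, 0.2152]
ee_rot: [-1.267, -2.83, 0.03]
force: [-0.5, 0.5, -3.6]
width: 0.541
t 13.73 pos [ 0.5767 -0.1506  0.2152] xaxis yaw 131.7 z [-0.046 -0.001 -0.999] F [-0.5  0.5 -3.6] w 49.8mm q7 1.03
bore bottom [ 0.57483254 -0.15063106  0.17363401] bore top [ 0.57665714 -0.1505973   0.21359235]
shift [-0.099 -0.091  0.631] turn None
```

```bash
python3 -m jog '[35,-0.1,-0.08,0.2,0, 35,0,0,0.2,0, 35,0,0,0,0, 35,0,0,0,0]'
python3 - <<'E'
from h import *
s=st(); z=R.from_rotvec(s["ee_rot"]).as_matrix()[:,2]; print("bore bottom",np.array(s["position"])+.0416*z,"bore top",np.array(s["position"])+.0016*z); go(.5755,-.156,.19)
E
```

```text
clock: 14.07
position: [0.5766, -0.1542, 0.1979]
ee_rot: [-1.263, -2.832, 0.029]
force: [0.2, -1.2, -3.4]
width: 0.541
t 14.07 pos [ 0.5766 -0.1542  0.1979] xaxis yaw 131.9 z [-0.045 -0.    -0.999] F [ 0.2 -1.2 -3.4] w 49.7mm q7 1.04
bore bottom [ 0.57472059 -0.15424616  0.15631905] bore top [ 0.57650361 -0.15423153  0.19627929]
shift [-0.021 -0.043  0.198] turn None
```

```bash
python3 -m jog '[35,-0.03,-0.05,0.2,0, 35,-0.02,0.02,0.2,0, 35,0,0,0.05,0, 35,0,0,0,0]'
python3 - <<'E'
from h import *
s=st(); z=R.from_rotvec(s["ee_rot"]).as_matrix()[:,2]; print("bore bottom",np.array(s["position"])+.0416*z,"bore top",np.array(s["position"])+.0016*z); go(.5755,-.156,.19)
E
```

```text
clock: 14.4
position: [0.5757, -0.1571, 0.1776]
ee_rot: [-1.264, -2.831, 0.029]
force: [0.0, 0.4, -3.5]
width: 0.544
t 14.40 pos [ 0.5757 -0.1571  0.1776] xaxis yaw 131.9 z [-0.045 -0.    -0.999] F [ 0.   0.4 -3.5] w 50.0mm q7 1.05
bore bottom [ 0.5737911  -0.15709873  0.13599496] bore top [ 0.57560612 -0.1570898   0.17595376]
shift [ 0.033  0.004 -0.311] turn None
```

```bash
python3 -m jog '[35,-0.02,0.02,0.2,0, 35,-0.02,0.03,0.2,0, 35,-0.01,0.02,0.2,0, 35,0,0,0.1,0, 35,0,0,0,0]'
python3 - <<'E'
from h import *
s=st(); z=R.from_rotvec(s["ee_rot"]).as_matrix()[:,2]; print("bore bottom",np.array(s["position"])+.0416*z,"bore top",np.array(s["position"])+.0016*z); go(.5755,-.156,.12)
E
```

```text
clock: 14.82
position: [0.5761, -0.1553, 0.1454]
ee_rot: [-1.261, -2.827, 0.029]
force: [0.6, -1.0, -3.5]
width: 0.543
t 14.82 pos [ 0.5761 -0.1553  0.1454] xaxis yaw 131.9 z [-0.05   0.002 -0.999] F [ 0.6 -1.  -3.5] w 49.9mm q7 1.06
bore bottom [ 0.57398965 -0.15517415  0.10380939] bore top [ 0.5759877  -0.1552495   0.14375938]
shift [-0.026 -0.     0.634] turn None
```

```bash
python3 -m jog '[35,-0.02,0.01,0.2,0, 35,-0.01,0.01,0.2,0, 35,0,0,0.05,0, 35,0,0,0,0]'
python3 - <<'E'
from h import *
s=st(); z=R.from_rotvec(s["ee_rot"]).as_matrix()[:,2]; print("bore bottom",np.array(s["position"])+.0416*z,"bore top",np.array(s["position"])+.0016*z); go(.5755,-.156,.12)
E
```

```text
clock: 15.15
position: [0.5762, -0.1559, 0.1257]
ee_rot: [-1.261, -2.826, 0.03]
force: [-0.3, -0.4, -3.8]
width: 0.543
t 15.15 pos [ 0.5762 -0.1559  0.1257] xaxis yaw 131.9 z [-0.051  0.002 -0.999] F [-0.3 -0.4 -3.8] w 50.0mm q7 1.07
bore bottom [ 0.57411733 -0.15587962  0.08414639] bore top [ 0.57615316 -0.15594432  0.12409449]
shift [ 0.006 -0.009  0.143] turn None
```

```bash
python3 -m jog '[35,0,0,0.08,0, 35,0,0,0,0, 91,0,0,0,0, 91,0,0,0,0, 91,0,0,0,0, 91,0,0,0,0, 91,0,0,0,0, 91,0,0,0,0]'
python3 - <<'E'
from h import *
s=st()
S=get_image("side")[:,:,::-1]; cv2.imwrite("pics/s5.png",S)
E
```

```text
clock: 15.82
position: [0.5801, -0.1575, 0.1261]
ee_rot: [-1.265, -2.834, 0.027]
force: [-0.9, -0.7, -0.2]
width: 0.928
t 15.82 pos [ 0.5801 -0.1575  0.1261] xaxis yaw 131.9 z [-0.041 -0.001 -0.999] F [-0.9 -0.7 -0.2] w 85.4mm q7 1.07
```

```bash
python3 -m jog '[91,0,0,-0.4,0, 91,0,0,-0.8,0, 91,0,0,-0.8,0, 91,0,0,-0.8,0, 91,0,0,-0.4,0, 91,0.4,0.3,0,0, 91,0.72,0.56,0,0, 91,0.72,0.56,0,0, 91,0.72,0.56,0,0, 91,0.72,0.56,0,0, 91,0.72,0.56,0,0, 91,0.72,0.56,0,0, 91,0.72,0.56,0,0, 91,0.72,0.56,0,0, 91,0.72,0.56,0,0, 91,0.72,0.56,0,0, 91,0.3,0.3,0,0, 91,0,0,0,0]'
python3 - <<'E'
from h import *
st(); go(.5545,.245,.25,21.5)
E
```

```text
clock: 17.37
position: [0.5595, 0.2583, 0.262]
ee_rot: [-1.28, -2.833, 0.024]
force: [0.1, -0.2, -0.6]
width: 0.994
t 17.37 pos [0.5595 0.2583 0.262 ] xaxis yaw 131.3 z [-0.036 -0.001 -0.999] F [ 0.1 -0.2 -0.6] w 91.4mm q7 0.30
shift [-0.174 -0.304  0.304] turn -11.69
```

```bash
python3 -m jog '[91,0,0,0,-1, 91,0,0,0,-1, 91,0,0,0,-1, 91,0,0,0,-1, 91,0,0,0,-1, 91,0,0,0,-1, 91,0,0,0,-1, 91,0,0,0,-1, 91,0,0,0,-1, 91,0,0,0,-1, 91,0,0,0,-1, 91,0,0,0,-0.6, 91,0,0,0,0, 91,0,0,0,0]'
python3 - <<'E'
from h import *
import pickle
st(); go(.5545,.245,.25,21.5)
P=camera_params("wrist"); im=get_image("wrist")[:,:,::-1]; pickle.dump(P,open("w5.pkl","wb")); cv2.imwrite("pics/w5.png",im)
u,v=proj("wrist",(.5545,.245,.076),P).round().astype(int);print(u,v)
v0=min(max(v-60,0),264);u0=min(max(u-60,0),392);print(u0,v0)
a=cv2.resize(im[v0:v0+120,u0:u0+120],None,fx=4,fy=4,interpolation=cv2.INTER_CUBIC)
T=get_image("side")[:,:,::-1]; b=cv2.resize(T[200:296,265:344],None,fx=4,fy=4)
b=cv2.copyMakeBorder(b,0,480-b.shape[0],0,0,cv2.BORDER_CONSTANT) ; cv2.imwrite("pics/c5.png",np.hstack([a,b]))
E
```

```text
clock: 18.53
position: [0.5611, 0.2466, 0.2616]
ee_rot: [0.643, -3.038, 0.001]
force: [0.4, 0.4, 0.7]
width: 0.998
t 18.53 pos [0.5611 0.2466 0.2616] xaxis yaw -156.1 z [-0.035 -0.008 -0.999] F [0.4 0.4 0.7] w 91.8mm q7 1.47
shift [0.158 0.028 0.295] turn 0.4
254 178
194 118
```

View pics/c5.png

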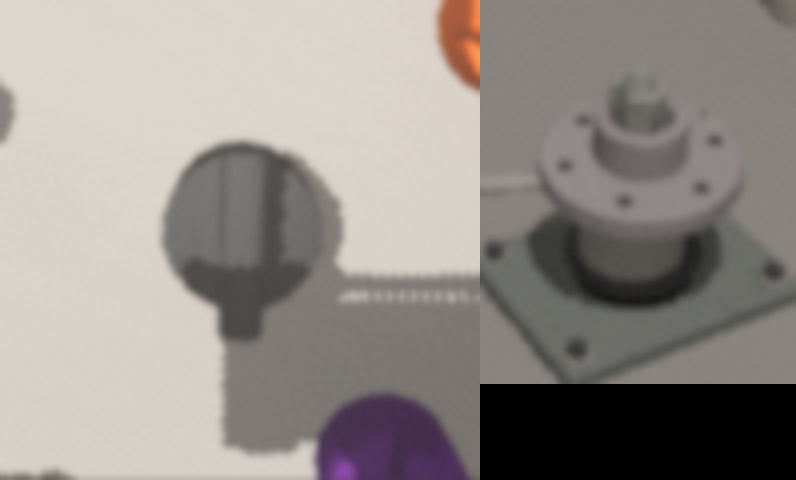

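Run:
```python
from h import *
import pickle; P=pickle.load(open("w5.pkl","rb"))
f=lambda u,v,z: plane("wrist",u/4-.4+194,v/4-.4+118,z,P)
a,b=f(243,148,.076),f(240,338,.076); print(a,b,(a+b)/2,np.degrees(np.arctan2(*(a-b)[1::-1])),np.linalg.norm(a-b)); print("skirt",f(243,222,.048))
st(); go(*((a+b)/2)[:2],.15,21.5)
```

```text
[0.52823363 0.23415831 0.076     ] [0.58257824 0.25720397 0.076     ] [0.55540594 0.24568114 0.076     ] -157.01988655876852 0.059029137901811295
skirt [0.55273268 0.24524533 0.048     ]
t 18.63 pos [0.5611 0.2468 0.2616] xaxis yaw -156.1 z [-0.035 -0.008 -0.999] F [-0.4  0.2 -0. ] w 90.9mm q7 1.47
shift [0.043 0.013 2.793] turn 0.4
```

```bash
python3 -m jog '[60,0.02,0.03,0.3,0.15, 60,0,0,0.7,0, 60,0,0,0.7,0, 60,0,0,0.7,0, 60,0,0,0.7,0, 60,0,0,0.3,0, 60,0,0,0.1,0, 60,0,0,0,0, 60,0,0,0,0]'
python3 - <<'E'
from h import *
st(); go(.555,.2455,.076,22.7)
E
```

```text
clock: 19.38
position: [0.5571, 0.2468, 0.119]
ee_rot: [0.594, -3.055, 0.001]
force: [0.6, -0.0, 0.4]
width: 0.657
t 19.38 pos [0.5571 0.2468 0.119 ] xaxis yaw -158.0 z [-0.029 -0.007 -1.   ] F [ 0.6 -0.   0.4] w 60.4mm q7 1.42
shift [ 0.028 -0.015  1.075] turn -0.11
```

```bash
python3 -m jog '[60,0,0,0.4,-0.1, 60,0,0,0.4,0, 60,0,0,0.2,0, 60,0,0,0.05,0, 60,0,0,0,0]'
python3 - <<'E'
from h import *
st(); go(.555,.2455,.076,22.7)
E
```

```text
clock: 19.8
position: [0.5603, 0.2487, 0.0824]
ee_rot: [0.609, -3.063, -0.003]
force: [0.0, -0.4, -0.1]
width: 0.653
t 19.80 pos [0.5603 0.2487 0.0824] xaxis yaw -157.5 z [-0.019 -0.002 -1.   ] F [ 0.  -0.4 -0.1] w 60.1mm q7 1.42
shift [ 0.149 -0.024  0.162] turn -0.03
```

```bash
python3 -m jog '[60,0.15,-0.02,0.1,0, 60,0,0,0.05,0, 60,0,0,0,0, 60,0,0,0,0]'
python3 - <<'E'
from h import *
st(); go(.555,.2455,.076,22.7)
E
```

```text
clock: 20.13
position: [0.5558, 0.246, 0.079]
ee_rot: [0.609, -3.067, -0.005]
force: [0.2, -0.4, 1.0]
width: 0.658
t 20.13 pos [0.5558 0.246  0.079 ] xaxis yaw -157.5 z [-0.015  0.    -1.   ] F [ 0.2 -0.4  1. ] w 60.5mm q7 1.42
shift [ 0.023 -0.004  0.075] turn -0.04
```

```bash
python3 -m jog '[60,0.02,0,0.08,0, 60,0,0,0,0, 5,0,0,0,0, 5,0,0,0,0, 5,0,0,0,0, 5,0,0,0,0, 5,0,0,0,0, 5,0,0,0,0, 5,0,0,0,0, 5,0,0,0,0, 5,0,0,0,0]' 60
python3 - <<'E'
from h import *
st(); go(.555,.2455,.076,22.7)
E
```

```text
clock: 21.05
position: [0.5556, 0.2459, 0.0763]
ee_rot: [0.609, -3.068, -0.005]
force: [-0.2, 0.4, -0.5]
width: 0.147
t 21.05 pos [0.5556 0.2459 0.0763] xaxis yaw -157.5 z [-0.014  0.001 -1.   ] F [-0.2  0.4 -0.5] w 13.5mm q7 1.42
shift [ 0.017 -0.004  0.007] turn -0.04
```

```bash
python3 -m jog '[5,0,0,-0.5,0, 5,0,0,-0.8,0, 5,0,0,-0.8,0, 5,0,0,-0.8,0, 5,0,0,-0.8,0, 5,0,0,-0.7,0, 5,0,0,-0.3,0, 5,0,0,0,0]'
python3 - <<'E'
from h import *
st(); go(.5745,-.156,.242,12)
E
```

```text
clock: 21.72
position: [0.5555, 0.2444, 0.269]
ee_rot: [0.608, -3.058, -0.001]
force: [0.3, 1.3, -2.1]
width: 0.147
t 21.72 pos [0.5555 0.2444 0.269 ] xaxis yaw -157.5 z [-0.023 -0.004 -1.   ] F [ 0.3  1.3 -2.1] w 13.5mm q7 1.44
shift [ 3.373 -9.435  0.701] turn 1.75
```

```bash
python3 -m jog '[5,0.15,-0.4,0,0, 5,0.3,-0.85,0,0, 5,0.3,-0.85,0,0, 5,0.3,-0.85,0,0, 5,0.3,-0.85,0,0, 5,0.3,-0.85,0,0, 5,0.3,-0.85,0,0, 5,0.3,-0.85,0,0, 5,0.3,-0.85,0,0, 5,0.3,-0.85,0,0, 5,0.2,-0.7,0,0, 5,0.15,-0.4,0,0, 5,0,-0.15,0,0.8, 5,0,0,0,0.8, 5,0,0,0,0, 5,0,0,0,0]'
python3 - <<'E'
from h import *
st(); go(.5745,-.156,.242,12)
E
```

```text
clock: 23.05
position: [0.5705, -0.1662, 0.2464]
ee_rot: [0.345, -3.072, -0.004]
force: [0.5, 1.4, -2.1]
width: 0.152
t 23.05 pos [ 0.5705 -0.1662  0.2464] xaxis yaw -167.2 z [-0.05  -0.003 -0.999] F [ 0.5  1.4 -2.1] w 13.9mm q7 2.02
shift [-0.158  0.225  0.105] turn 0.14
```

```bash
cat >> h.py <<'E'
def cap(ax=(.5745,-.156)):
    s=st(); r=R.from_rotvec(s["ee_rot"]).as_matrix(); p=np.array(s["position"])
    foot=p+.0763*r[:,2]; d=r.T@np.array([ax[0]-foot[0],ax[1]-foot[1],0])/.04
    print("foot",np.round(foot,4),"shift xy",np.round(d,3),"M",np.round(s["ft_torque"],2))
E
python3 -m jog '[5,-0.22,0.2,0,0, 5,0,0,0,0, 5,0,0,0,0]'; python3 -c "
from h import *
cap()"
```

```text
clock: 23.3
position: [0.5773, -0.1536, 0.2442]
ee_rot: [0.357, -3.068, -0.007]
force: [-0.2, -0.4, -2.2]
width: 0.148
t 23.30 pos [ 0.5773 -0.1536  0.2442] xaxis yaw -166.7 z [-0.053 -0.002 -0.999] F [-0.2 -0.4 -2.2] w 13.6mm q7 2.00
foot [ 0.5733 -0.1538  0.168 ] shift xy [-0.017 -0.061 -0.001] M [-0.    0.   -0.02]
```

```bash
python3 -m jog '[5,-0.02,-0.06,0.1,0, 5,-0.02,0,0.2,0, 5,-0.02,0,0.15,0, 5,0,0,0,0, 5,0,0,0,0]'; python3 -c "
from h import *
cap()"
```

```text
clock: 23.72
position: [0.5799, -0.1531, 0.2238]
ee_rot: [0.367, -3.067, -0.008]
force: [0.2, -0.9, -1.5]
width: 0.151
t 23.72 pos [ 0.5799 -0.1531  0.2238] xaxis yaw -166.4 z [-0.053 -0.001 -0.999] F [ 0.2 -0.9 -1.5] w 13.9mm q7 2.01
foot [ 0.5759 -0.1532  0.1476] shift xy [ 0.05  -0.06   0.002] M [ 0.07 -0.02  0.01]
```

```bash
python3 -m jog '[5,0.04,-0.07,0,0, 5,0,0,0,0, 5,0,0,0.1,0, 5,0,0,0,0]'; python3 -c "
from h import *
cap()"
```

```text
clock: 24.05
position: [0.5785, -0.1571, 0.2196]
ee_rot: [0.366, -3.067, -0.008]
force: [0.2, -0.2, -2.5]
width: 0.148
t 24.05 pos [ 0.5785 -0.1571  0.2196] xaxis yaw -166.4 z [-0.053 -0.001 -0.999] F [ 0.2 -0.2 -2.5] w 13.6mm q7 2.01
foot [ 0.5745 -0.1572  0.1434] shift xy [-0.008  0.03  -0.   ] M [ 0.01 -0.05 -0.06]
```

```bash
python3 -m jog '[5,-0.01,0.03,0.1,0, 5,0,0,0.1,0.1, 5,0,0,0.1,0, 5,0,0,0.1,0.1, 5,0,0,0,0]'; python3 -c "
from h import *
cap()"
```

```text
clock: 24.47
position: [0.5772, -0.1562, 0.2023]
ee_rot: [0.329, -3.071, -0.006]
force: [0.5, 0.2, -1.7]
width: 0.147
t 24.47 pos [ 0.5772 -0.1562  0.2023] xaxis yaw -167.8 z [-0.053 -0.002 -0.999] F [ 0.5  0.2 -1.7] w 13.5mm q7 1.99
foot [ 0.5731 -0.1563  0.1261] shift xy [-0.037  0.001 -0.002] M [ 0.05 -0.05  0.05]
```

```bash
python3 -m jog '[5,-0.02,0,0.1,0, 5,-0.01,0,0.1,0, 5,0,0,0,0, 5,0,0,0,0]'; python3 -c "
from h import *
cap()"
```

```text
clock: 24.8
position: [0.5778, -0.1564, 0.1947]
ee_rot: [0.328, -3.071, -0.005]
force: [-3.3, 0.4, 7.5]
width: 0.149
t 24.80 pos [ 0.5778 -0.1564  0.1947] xaxis yaw -167.8 z [-0.053 -0.002 -0.999] F [-3.3  0.4  7.5] w 13.7mm q7 1.99
foot [ 0.5738 -0.1566  0.1185] shift xy [-0.021  0.01  -0.001] M [0.24 0.78 0.05]
```

```bash
python3 -m jog '[5,0,0,0.15,0, 5,0,0,0.15,0, 5,0,0,0.1,0, 5,0,0,0.1,0]'; python3 -c "
from h import *
cap()"
```

```text
clock: 25.13
position: [0.5779, -0.1567, 0.1835]
ee_rot: [0.328, -3.077, -0.004]
force: [-17.3, 3.3, 50.7]
width: 0.15
t 25.13 pos [ 0.5779 -0.1567  0.1835] xaxis yaw -167.8 z [-0.047 -0.002 -0.999] F [-17.3   3.3  50.7] w 13.8mm q7 1.99
foot [ 0.5743 -0.1569  0.1073] shift xy [-0.01   0.021 -0.   ] M [ 0.83  4.16 -0.05]
```

```bash
python3 -m jog '[5,0,0,0,0, 5,0,0,0.02,0.5, 5,0,0,0.03,0.8, 5,0,0,0.03,0.8]'; python3 -c "
from h import *
cap()"
```

```text
clock: 25.47
position: [0.5772, -0.1549, 0.1867]
ee_rot: [-0.018, -3.097, -0.002]
force: [-5.7, 0.6, 11.6]
width: 0.145
t 25.47 pos [ 0.5772 -0.1549  0.1867] xaxis yaw 179.4 z [-0.044  0.001 -0.999] F [-5.7  0.6 11.6] w 13.3mm q7 1.80
foot [ 0.5738 -0.1548  0.1105] shift xy [-0.018 -0.03  -0.001] M [0.3  1.21 0.11]
```

```bash
python3 -m jog '[5,0,0,0.1,0, 5,0,0,0.08,0.8, 5,0,0,0.06,0.8, 5,0,0,0.06,0.8, 5,0,0,0.06,0.8]'; python3 -c "
from h import *
cap()"
```

```text
clock: 25.88
position: [0.5776, -0.1544, 0.184]
ee_rot: [-0.56, -3.055, 0.005]
force: [-9.3, 1.5, 21.6]
width: 0.146
t 25.88 pos [ 0.5776 -0.1544  0.184 ] xaxis yaw 159.2 z [-0.036  0.003 -0.999] F [-9.3  1.5 21.6] w 13.5mm q7 1.49
foot [ 0.5749 -0.1542  0.1077] shift xy [-0.006 -0.046  0.   ] M [0.47 2.08 0.26]
```

```bash
python3 -m jog '[5,0,0,0.05,0.8, 5,0,0,0.06,0.8, 5,0,0,0.06,0.8, 5,0,0,0.06,0.8, 5,0,0,0.06,0.8]'; python3 -c "
from h import *
cap()"
```

```text
clock: 26.3
position: [0.5784, -0.1544, 0.1835]
ee_rot: [-1.215, -2.868, 0.009]
force: [-8.7, 3.6, 23.2]
width: 0.147
t 26.30 pos [ 0.5784 -0.1544  0.1835] xaxis yaw 134.1 z [-0.027  0.005 -1.   ] F [-8.7  3.6 23.2] w 13.5mm q7 1.12
foot [ 0.5763 -0.154   0.1072] shift xy [-0.004 -0.067  0.001] M [0.88 1.96 0.15]
```

```bash
python3 -m jog '[5,0,0,0.05,0.8, 5,0,0,0.06,0.8, 5,0,0,0.06,0.8, 5,0,0,0.06,0.8, 5,0,0,0.06,0.7]'; python3 -c "
from h import *
cap()"
```

```text
clock: 26.72
position: [0.5777, -0.1535, 0.1835]
ee_rot: [-1.797, -2.548, 0.006]
force: [-13.0, 4.7, 29.6]
width: 0.152
t 26.72 pos [ 0.5777 -0.1535  0.1835] xaxis yaw 109.6 z [-0.021  0.01  -1.   ] F [-13.    4.7  29.6] w 14.0mm q7 0.75
foot [ 0.5761 -0.1527  0.1073] shift xy [-0.064 -0.064 -0.   ] M [1.07 3.33 0.41]
```

```bash
python3 -m jog '[5,0,0,0.04,0.6, 5,0,0,0.04,0.6]'; python3 -c "
from h import *
cap()"; python3 -m jog '[5,0,0,0.04,0.6]'; python3 -c "
from h import *
cap()"
```

```text
clock: 26.88
position: [0.5766, -0.1528, 0.1839]
ee_rot: [-1.96, -2.424, 0.006]
force: [-7.1, 0.8, 14.3]
width: 0.145
t 26.88 pos [ 0.5766 -0.1528  0.1839] xaxis yaw 102.1 z [-0.021  0.012 -1.   ] F [-7.1  0.8 14.3] w 13.3mm q7 0.64
foot [ 0.5749 -0.1519  0.1076] shift xy [-0.099 -0.033 -0.001] M [0.11 1.52 0.76]
clock: 26.97
position: [0.5766, -0.1528, 0.1839]
ee_rot: [-2.037, -2.361, 0.006]
force: [-6.6, 0.4, 15.5]
width: 0.152
t 26.97 pos [ 0.5766 -0.1528  0.1839] xaxis yaw 98.4 z [-0.02   0.013 -1.   ] F [-6.6  0.4 15.5] w 14.0mm q7 0.59
foot [ 0.5751 -0.1518  0.1076] shift xy [-0.101 -0.03  -0.001] M [0.02 1.42 1.23]
```

```bash
python3 -m jog '[5,0,0,0,0, 5,0,0,-0.1,0, 5,0,0,-0.1,0, 5,0,0,0,0]'; python3 -c "
from h import *
cap()"
```

```text
clock: 27.3
position: [0.5774, -0.152, 0.1918]
ee_rot: [-2.037, -2.363, 0.006]
force: [-0.8, 0.9, 0.9]
width: 0.148
t 27.30 pos [ 0.5774 -0.152   0.1918] xaxis yaw 98.5 z [-0.019  0.012 -1.   ] F [-0.8  0.9  0.9] w 13.6mm q7 0.58
foot [ 0.5759 -0.1511  0.1155] shift xy [-0.115 -0.054 -0.001] M [-0.05 -0.    0.15]
```

```bash
python3 -m jog '[5,0,0,-0.1,0, 5,0,0,-0.05,0]'; python3 -c "
from h import *
cap()"; python3 -m jog '[5,0,0,0,-0.5, 5,0,0,0,-0.5]'; python3 -c "
from h import *
cap()"
```

```text
clock: 27.47
position: [0.5768, -0.1519, 0.1922]
ee_rot: [-2.034, -2.363, 0.012]
force: [7.1, -2.6, -14.6]
width: 0.148
t 27.47 pos [ 0.5768 -0.1519  0.1922] xaxis yaw 98.5 z [-0.023  0.01  -1.   ] F [  7.1  -2.6 -14.6] w 13.7mm q7 0.58
foot [ 0.5751 -0.1511  0.1159] shift xy [-0.119 -0.032 -0.001] M [-0.42 -2.13  0.17]
clock: 27.63
position: [0.5767, -0.1518, 0.1915]
ee_rot: [-1.904, -2.466, 0.012]
force: [-3.3, -0.4, 3.5]
width: 0.148
t 27.63 pos [ 0.5767 -0.1518  0.1915] xaxis yaw 104.6 z [-0.025  0.01  -1.   ] F [-3.3 -0.4  3.5] w 13.6mm q7 0.67
foot [ 0.5748 -0.1511  0.1152] shift xy [-0.117 -0.039 -0.001] M [-0.03  0.74 -0.16]
```

```bash
python3 -m jog '[5,0,0,0,0.6, 5,0,0,0,0, 60,0,0,0,0, 60,0,0,0,0, 60,0,0,0,0, 60,0,0,0,0, 60,0,0,-0.1,0, 60,0,0,-0.4,0, 60,0,0,-0.7,0, 60,0,0,-0.7,0, 60,0,0,-0.7,0, 60,0.5,0.5,-0.5,0, 60,0.7,0.5,0,0, 60,0.7,0.5,0,0, 60,0.7,0.5,0,0, 60,0.5,0,0,0, 60,0,0,0,0, 60,0,0,0,0]'
python3 - <<'E'
from h import *
st(); S=get_image("side")[:,:,::-1]; T=get_image("top")[:,:,::-1]
cv2.imwrite("pics/f.png",np.hstack([cv2.resize(S[140:300,180:380],None,fx=2,fy=2),cv2.resize(T[125:285,175:375],None,fx=2,fy=2)]))
E
```

```text
clock: 29.13
position: [0.6362, -0.0134, 0.3282]
ee_rot: [-1.98, -2.413, 0.008]
force: [0.3, -0.6, 0.9]
width: 0.653
t 29.13 pos [ 0.6362 -0.0134  0.3282] xaxis yaw 101.3 z [-0.019  0.009 -1.   ] F [ 0.3 -0.6  0.9] w 60.1mm q7 0.33
```

View pics/f.png

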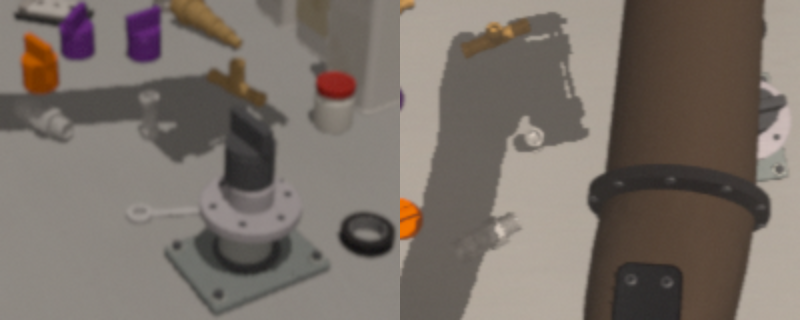

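The side view shows the cap standing upright and seated on the rotor hub. The stub, coupling, tee and wrench are where they were, so I'm handing in.

```bash
python3 -c "
from cell import *
print(sign_off())"
```

```text
the job is handed in; nothing more can be done
None
```

The rotor is mounted on the stand: sleeve on the sprung seat, rotor on it hub up, and the lock cap pushed down, turned clockwise to the stop and let up. I handed in at about 29 s on the robot's clock.

**Sleeve:** I released it about 30 mm above the seat, because the gripper body would have hit the spindle nose any lower. It slid down over the shoulder, and the side view showed it resting on the seat ring.

**Cap:** The gaps looked to be near yaw 12° in the wrist picture, and the pins dropped in at about that angle without searching. The cap bottomed at about 107 mm. I turned it about 94° in all, including some give in the grip, until the turning moment rose steadily at the stop.

**Lock check:** Let up, the cap's underside came to about 115.5 mm against the 115 mm expected. A 14.6 N upward pull moved it less than 0.5 mm. After a turn of about 6° back it was still at 115 mm, and I turned it clockwise again before letting go.

**Last pictures:** The side view shows the cap upright on the hub and the listed bystanders apparently undisturbed. In the last top view the arm covered much of the stand, so the cap's final state rests on the side view and the pull test.

**What was off:** The tool drifted to a tilt of up to 3° during the moves, which put some side load on the cap as I pressed it. The highest force I read was about 54 N, at the wrist.

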